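Wedge the vial holder home on the reading station

ROBOT

A 6-joint arm with a two-finger parallel gripper is mounted at the origin on the work surface; the furniture and walls round the work are solid. World frame = base frame: x ahead of the robot, y to its left, z up, the work surface at z = 0. Lengths are in mm, angles in degrees, forces in N, time in s.
With the tool pointing down it reaches from about 300 to 850 mm from the base axis. Payload 4.2 kg.
Tool frame: the origin (TCP) lies midway between the tips of the shut fingers; the grasp point (between the pads) lies 19 mm behind it; z points along the fingers, y is the line along which they close (so a half turn about z gives the same grasp; the last joint's range is limited). The gripper opens to 91 mm and grips with 3 to 60 N. Pads are 32 mm wide; open, the fingers measure 118 mm over their backs; the gripper's body (76 mm by 178 mm) begins 60 mm behind the grasp point.
Start: joints at [72.479, 18.312, 89.639, -0, 72.044, -1.146], TCP at [162.109, 551.692, 213.976] pointing down, gripper open.
Joint ranges: [-177.97, 177.97], [-48.28, 115.42], [12.27, 149.76], [-77.06, 257.06], [2.81, 150.46], [-146.56, 146.56]. Speed limits (degrees/s): [147.25, 147.25, 180, 180, 180, 180].

INTERFACE

Orientations are given as [roll, pitch, yaw] about the fixed x, y, z axes, in that order (R = Rz(yaw) Ry(pitch) Rx(roll)).
In Python, from workcell import env, camrig gives the robot as it stands (env), with the cameras (camrig).
- The arm moves only by the tool step_hand, called after "Request:" in YAML: its name, and indented under it one key for each argument. Schema: {"type":"object","properties":{"rows":{"type":"array","items":{"type":"object","properties":{"sx":{"type":"number"},"sy":{"type":"number"},"sz":{"type":"number"},"ax":{"type":"number"},"ay":{"type":"number"},"az":{"type":"number"}},"additionalProperties":false},"minItems":1,"maxItems":8},"aperture":{"type":"number"},"squeeze":{"type":"number"},"only":{"type":"string"},"quiet":{"type":"boolean"},"lines":{"type":"string"}},"required":["rows"],"additionalProperties":false}. rows is a list of rows, 1 to 8 of them, each an object with the fields sx, sy, sz (the shift in mm), ax, ay, az (a rotation vector in degrees); a field left out counts as zero; each row shifts and turns the commanded pose from where the row before left it, along the tool's axes as they then stand; what a row does not reach is not made up. A row lasts 1/10 s, in which the tool goes at most 50 mm and 8.59 degrees, less where a joint would pass 70% of its speed; a pose out of reach is approached as far as the arm can. aperture is the finger opening in mm, set as the call begins (left out keeps the last). The fingers move at their own pace and stop on an object; squeeze is the grip in N (left out, the last holds). Time passes only in rows, so rows that do not move let the fingers close. The tool returns the time, the measured TCP pose, the force, the opening and the grip force at its end. only (a regular expression) keeps the lines of the reply that match it, lines (a string "A,B") keeps lines A to B, and quiet returns only ok. Input that does not fit is refused with a message, and nothing moves.
- env.state(): the state, without advancing time (a new reading comes with each control period).
- camrig.grab_frame(name): name is "side" or "top"; returns the picture (400x640x3 uint8, blue, green, red); there is no depth.
- camrig.camera_model(name): a dict with "fx", "fy", "cx", "cy" (pixels), "D" ([k1, k2, p1, p2, k3] as OpenCV has them; the pictures are not rectified), "T" (4x4, takes a point from camera to world coordinates). Camera axes: x right, y up, looking along -z (the intrinsics and any distortion apply to the point x, -y, -z); pixel columns grow to the right and rows downward; lengths in mm; the calibration is good to about 2 mm. A picture is of the moment at which its call begins. camera_model takes no time and is no camera call.
- env.job_done(): hands the job in; it is judged then, once.
The state is a dict: "time_s": time; "qpos": joint angles; "qvel": joint speeds; "effort": joint torques, N m; "ee_pos": TCP position; "ee_rot": TCP orientation; "force": force on the tool from outside, world axes, zero at the start; "torque": the same for the moment, N m; "gripper_width": finger opening in mm; "gripper_force": force on a finger pad.
Only numpy, scipy, OpenCV 4.12 (cv2) and the standard library are available. Lean on these libraries where they do the work, as an engineer would, in place of code of your own. Each camera call takes 0.05 s, during which the arm holds its last target. There are 200 camera calls.

TASK

Bring the loose vial holder to the reading station and slide its dovetailed foot, narrow end first, along the tapered way; push it firmly until it wedges tight with its wide end flush with the open end of the rails. Then take the vial from the rack and stand it in the holder's well, right down on the bottom, and let go. Do not knock the dropper bottle or the beaker.

Things in the scene. Friction and masses are not known exactly. Their poses are not given: they have to be found in the camera images.
- way: fixed reading station: aluminium plate 225 x 126 x 12 mm, x -125 to +100 mm, with two steel dovetail rails on it, x -40 (wide mouth) to +50 mm, up to 14 mm above the plate; a black light head, x +63 to +93, 34 mm above the plate, past their narrow end. Plate bare and flat before and between the rails. Origin on the worktop, 12 mm under way_home; +x = the way the holder slides in, z up
- way_home (a point): point on top of the plate (12 mm above the worktop), mid-way, axes as way; the holder's origin comes here when its flanks just touch on both sides. Pushed on with about 10 N it wedges within 3 mm of this point and stays by friction
- holder: loose vial holder, 0.13 to 0.25 kg: aluminium dovetail foot 80 mm long (x -40 to +40), 12 mm thick, underside 72 mm wide at the rear and 55 mm at the front (+x), which enters first; flanks fit the way, with 0.1 mm clearance a side per mm short of home. On it a grey block 44 x 44 mm, z 12 to 48 mm, with a round well in its top; grip the block. Origin: centre of the foot's underside, z up
- holder_well (a point): centre of the flat floor of the holder's well, 22 mm above the foot's underside; the well is 25 mm in diameter and 26 mm deep with a 2 mm chamfer at its mouth, upright along the holder's z
- vial: capped glass vial, the only one in the rack, 22 mm in diameter and 58 mm high, about 25 g, standing in the rack at the start. Origin: centre of its underside; z up its axis. The topmost 8 mm of the cap give no grip: hold it 10 to 24 mm below its top
- rack: white two-tier vial rack, 82 (x) x 145 (y) x 40 mm, 0.35 kg, loose. Origin: centre of its underside, z up. The vial stands on its 6 mm floor in one of its holes, which lie at x = +-18 mm; its top plate is 40 mm above the worktop
- dropper_bottle: brown dropper bottle with black teat, 34 mm in diameter, 102 mm high, standing loose on the worktop; bystander. Origin: centre of its underside
- beaker_glass: clear beaker, 74 mm in diameter, 92 mm high, standing loose on the worktop; bystander. Origin: centre of its underside. Between it and the robot's left side stands the ultrasonic bath, 235 mm high: pass above it; the shaker tray ahead of the robot, with posts, is up to 110 mm high
- way_mouth (a point): centre of the open end of the way, on top of the plate (12 mm above the worktop), 40 mm before way_home. Here the channel is 72 mm wide on the plate and 58 mm at the rail tops: its undercut flanks lean inward at 30 degrees from vertical and close in by 6 degrees a side along +x. Way and foot are smooth machined metal

How it is judged (in metres and radians):
On the way, in this order (a step that is already met when the one before it is completed fails the run):
1. the holder is pushed home in the way until it wedges: no more than 4 mm short of home along the way and bearing on the rails with more than 5 N, the vial not yet in it (x of holder in the frame of way_home above -0.004 m and z of holder in the frame of way_home below 0.002 m and contact force between holder and way above 5 N and distance between vial and holder_well above 0.05 m), for 0.05 s.
2. the vial stands on the floor of the well (distance between vial and holder_well below 0.005 m), for 0.1 s.
At the end, for the whole second after the job is handed in: the holder sits flat in the way, at most 4 mm short of or 6 mm past home (wide end flush with the rails' mouth), 3 mm off across, 2 mm in height, 0.06 rad turned; the vial's underside within 5 mm of the centre of the well's floor, tilted under 0.15 rad; all released and at rest (x of holder in the frame of way_home between -0.004 and 0.006 m and y of holder in the frame of way_home between -0.003 and 0.003 m and z of holder in the frame of way_home between -0.002 and 0.002 m and angle between the x axis of holder and the x axis of way, either way round below 0.06 rad and angle between holder's own z axis and vertical below 0.05 rad and distance between vial and holder_well below 0.005 m and angle between vial's own z axis and vertical below 0.15 rad and linear speed of each of vial, holder below 0.02 m/s); the robot touches nothing.
It fails at once if the dropper bottle or the beaker is pushed more than 20 mm or tipped (distance of any of dropper_bottle, beaker_glass from where it was at the start of the episode above 0.02 m or angle between any of dropper_bottle, beaker_glass's own z axis and vertical above 0.4 rad).
It also fails if it takes over 72 s, if anything falls off the work surface, if the arm or the gripper's body presses on something with over 40 N, if the wrist force passes 120 N, or if a joint passes its speed limit or range.

## Working session

There is one attempt and no reset: what is moved stays moved. The work goes in short steps, Python scripts to look and compute and a tool call to move; the robot and the scene stay as the last step left them, time stands still between calls to the robot, and variables do not carry over. Pictures are saved under pics/ and viewed, at most 10 in all, crops included, and the job is handed in when it is done.

```bash
ls; mkdir -p pics
```

Run:
```python
from workcell import env, camrig
import cv2,numpy as np
for n in("side","top"):
    cv2.imwrite(f"pics/{n}0.png",camrig.grab_frame(n)); m=camrig.camera_model(n)
    print(n,m['fx'],m['fy'],m['cx'],m['cy'],m['D']);print(np.round(m['T'],3))
s=env.state();print(s)
```

```text
pics
workcell.py
side 448.2764609792721 448.2764609792721 323.81957427382736 195.9115017056654 [-0.05581523  0.          0.          0.          0.        ]
[[-1.00000e+00  4.00000e-03 -1.50000e-02  5.81688e+02]
 [-1.40000e-02 -6.53000e-01  7.57000e-01  7.65175e+02]
 [-7.00000e-03  7.57000e-01  6.53000e-01  7.53181e+02]
 [ 0.00000e+00  0.00000e+00  0.00000e+00  1.00000e+00]]
top 494.78871143483155 494.78871143483155 327.59363904083625 198.50900705777008 [-0.14747958  0.          0.          0.          0.        ]
[[-2.000000e-02  9.890000e-01 -1.430000e-01  3.885370e+02]
 [-1.000000e+00 -1.900000e-02  4.000000e-03 -7.362500e+01]
 [ 1.000000e-03  1.430000e-01  9.900000e-01  1.489931e+03]
 [ 0.000000e+00  0.000000e+00  0.000000e+00  1.000000e+00]]
{'time_s': 0.1, 'qpos': array([ 7.24775566e+01,  1.83488503e+01,  8.97015775e+01, -1.62352838e-03,
        7.20456992e+01, -1.14371642e+00]), 'qvel': array([ 0.09603808, -0.03162784, -0.17141779, -0.03354727, -0.00957601,
       -0.01391142]), 'effort': array([ 1.77680849e-04, -4.13327479e+01, -2.32509935e+01,  7.30875065e-02,
        4.20551549e-02, -6.75353022e-05]), 'ee_pos': array([161.98380244, 551.21200854, 213.18098632]), 'ee_rot': array([-1.79903861e+02, -3.75404102e-04,  1.63621774e+02]), 'force': array([ 0.31725323, -1.31298842,  0.61343475]), 'torque': array([-0.00504527, -0.03357012,  0.0094343 ]), 'gripper_force': 0.0, 'gripper_width': 91.23722513686647}
```

View pics/side0.png

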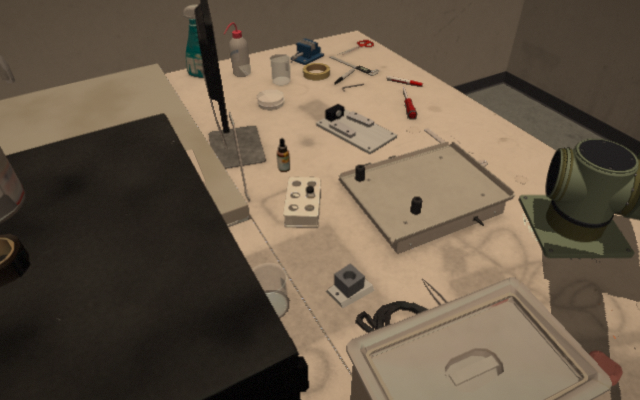

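View pics/top0.png

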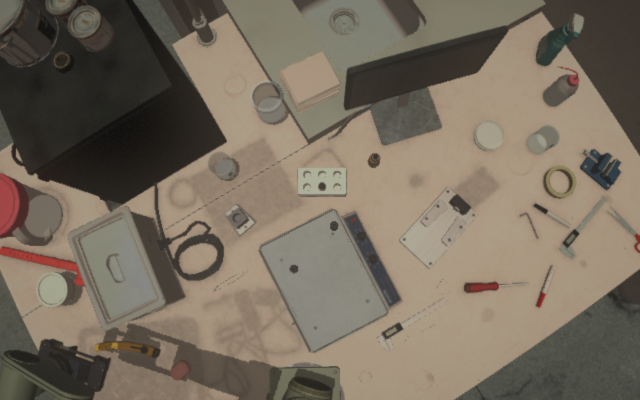

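Side picture: holder at about (349,282), rack (303,202) with the vial at (310,190), station (356,130) with the light head at (335,112), dropper bottle (284,156), beaker (268,290). Top picture: holder (238,219), rack (322,181), vial (322,187), station (438,228) with the head at (460,203), bottle (374,160), beaker (223,165).

Run:
```python
import cv2,numpy as np
def tile(n,c,w,h,k): 
    im=cv2.imread(f"pics/{n}0.png");x,y=c
    t=cv2.resize(im[y:y+h,x:x+w],None,fx=k,fy=k,interpolation=cv2.INTER_CUBIC)
    for i in range(0,w,10):
        cv2.line(t,(i*k,0),(i*k,4 if i%50 else 10),(0,255,0),1)
    for j in range(0,h,10): cv2.line(t,(0,j*k),(4 if j%50 else 10,j*k),(0,255,0),1)
    return t
# top: holder 220,200 50x40 ; rack 290,155 ; way 395,180 
a=tile("top",(215,200),50,40,8);b=tile("top",(290,160),50,40,8)[:, :400]
c=tile("top",(395,185),100,85,5)
W=np.zeros((320+280,800,3),np.uint8)
cv2.imwrite("pics/t1.png",np.hstack([a,b]));
s1=tile("side",(320,260),60,50,6);s2=tile("side",(280,170),60,60,6)
cv2.imwrite("pics/w1.png",np.vstack([np.hstack([tile("top",(395,185),90,85,4),np.zeros((340,4,3),np.uint8),tile("side",(310,95),90,85,4)])]))
H=np.zeros((300+0,0,3),np.uint8)
cv2.imwrite("pics/s1.png",np.hstack([s1,s2[:300]]))
```

Run:
```python
import cv2,numpy as np
a=cv2.imread("pics/t1.png");b=cv2.imread("pics/s1.png")
b=cv2.copyMakeBorder(b[:280],0,0,0,80,cv2.BORDER_CONSTANT);cv2.imwrite("pics/m1.png",np.vstack([a,b]))
```

```text
(no output)
```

View pics/m1.png

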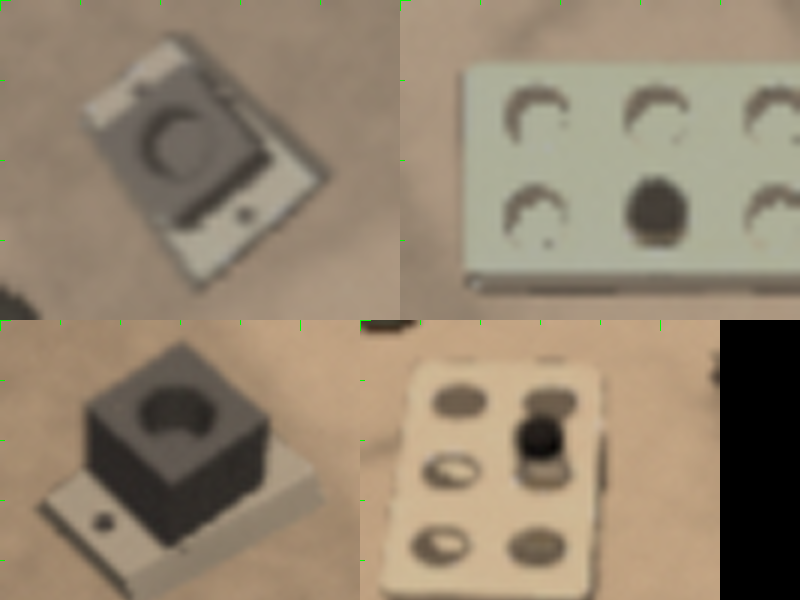

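View pics/w1.png

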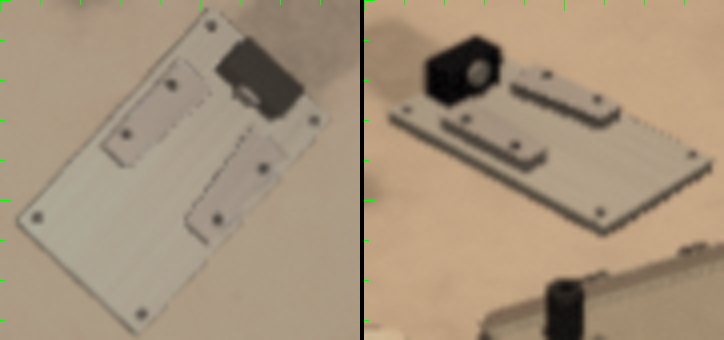

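The first picture shows the holder close up: narrow end up-left in the top view, well mouth at full-image pixel (237.2,218.1) top and (349.5,275.3) side. It also shows the vial cap at (322,186) top and (310,189) side. The second shows the plate corners, rails and head, with the mouth facing down-left in the top view.

Create h.py:
```python
from workcell import env, camrig
import cv2,numpy as np
from scipy.optimize import least_squares
from scipy.spatial.transform import Rotation as Ro
M={n:camrig.camera_model(n) for n in("side","top")}
F=np.diag([1,-1,-1.])
def proj(n,P):
    m=M[n];T=np.array(m['T']);R=F@T[:3,:3].T
    K=np.array([[m['fx'],0,m['cx']],[0,m['fy'],m['cy']],[0,0,1.]])
    return cv2.projectPoints(np.atleast_2d(P).astype(float),cv2.Rodrigues(R)[0],-R@T[:3,3],K,np.array(m['D'],float))[0][:,0]
def fit(obs,x0,free_z=True):
    # obs: list of (cam, local xyz, pixel); x=[x,y,z,yaw]
    def r(p):
        Rz=Ro.from_euler('z',p[3],degrees=True)
        return np.concatenate([(proj(c,Rz.apply(l)+[p[0],p[1],p[2] if free_z else x0[2]])[0]-q) for c,l,q in obs])
    s=least_squares(r,x0,x_scale=[10,10,10,3],loss='soft_l1');return s.x,r(s.x).reshape(-1,2)
def tri(a,b):
    f=lambda p:np.concatenate([proj("top",p)[0]-a,proj("side",p)[0]-b]);s=least_squares(f,[450,0,50]);return s.x,s.fun
```

Run:
```python
from h import *
np.set_printoptions(precision=1,suppress=True)
t=lambda x,y:np.array([215+x/8,200+y/8]);s=lambda x,y:np.array([320+x/6,260+(y-320)/6])
o=[("top",[40,20.5,12],t(85,110)),("top",[40,-20.5,12],t(180,38)),("top",[-40,29,12],t(200,285)),("top",[-40,-29,12],t(328,178)),("top",[0,0,48],t(178,145)),
("side",[0,0,48],s(177,412)),("side",[-22,22,48],s(270,418)),("side",[22,-22,48],s(85,405)),("side",[22,22,48],s(172,485)),("side",[-22,-22,48],s(182,343)),("side",[40,-20.5,12],s(40,505))]
for fz in(True,False): 
    p,r=fit(o,[400,190,0,45],fz);print("holder",p);print(r.T)
t=lambda x,y:np.array([395+x/4,185+y/4]);s=lambda x,y:np.array([310+(x-364)/4,95+y/4])
o=[("top",[-125,63,12],t(18,220)),("top",[-125,-63,12],t(140,332)),("top",[100,63,12],t(208,10)),("top",[100,-63,12],t(328,120)),
("side",[100,63,12],s(388,117)),("side",[-125,63,12],s(603,232)),("side",[-125,-63,12],s(713,163))]
for fz in(True,False): 
    p,r=fit(o,[400,-350,0,-40],fz);print("way",p);print(r.T)
print("vialtop",tri([290+257/8,160+206/8],[310,170+114/6]))
print("bottle teat",tri([374,157],[282,139]),"beaker",tri([223,160],[268,290]))
print("rack corners top z40",[tri(a,b) for a,b in [([298,168],[280+(605-360)/6,170+(590-320)/6])]])
```

```text
holder [543.8 187.9  -2.9  40. ]
[[ 0.4 -1.2  0.6 -0.7  0.1 -0.4 -0.4 -0.5 -0.5 -0.3  0.6]
 [ 0.4  0.6  0.3  1.1  0.3  0.   0.2  0.   0.3 -0.3 -0.6]]
holder [543.8 189.4  -0.   40.3]
[[-0.3 -1.9  0.  -1.3 -0.6 -0.3 -0.3 -0.5 -0.4 -0.4  0.6]
 [ 0.3  0.5  0.2  0.9  0.2 -0.3 -0.3 -0.3 -0.1 -0.7 -0.8]]
way [ 515.9 -423.1   -6.3  -44.1]
[[-0.7 -0.2  0.3  0.8 -1.  -0.1 -0.5]
 [ 1.1  1.6 -0.3 -0.1 -0.2  0.1  0.2]]
way [ 515.7 -419.9    0.   -44.4]
[[-1.5 -1.1  0.   0.4 -0.9 -0.1 -0.2]
 [ 0.8  1.6 -0.6 -0.  -1.5 -1.  -0.9]]
vialtop (array([632.3, -63.7,  60.5]), array([-0. ,  0.5, -0.4, -0.1]))
bottle teat (array([ 708.3, -214.7,  103.6]), array([ 0. , -0.4,  0.3,  0.1])) beaker (array([706.7, 231.2,  53.4]), array([-0.1,  4. , -2.6, -0.5]))
rack corners top z40 [(array([635.7,  10.7,  52.3]), array([ -1.1,  18. , -13.8,  -2.6]))]
```

Add to h.py:
```python
from scipy.ndimage import map_coordinates,gaussian_filter
def edgefit(imgs,segs,x0,w=4.,free_z=False,it=6):
    """segs: (cam, A, B) local; refine [x,y,z,yaw] by gradient maxima across projected edges"""
    G={c:gaussian_filter(cv2.cvtColor(im,cv2.COLOR_BGR2GRAY).astype(float),.7) for c,im in imgs.items()};p=np.array(x0,float)
    def pts(p,A,B,k): 
        L=np.array(A)+(np.array(B)-A)*np.linspace(.08,.92,k)[:,None];return Ro.from_euler('z',p[3],degrees=True).apply(L)+p[:3]
    for i in range(it):
        ww=max(1.5,w*(1-i/it));obs=[]
        for c,A,B in segs:
            q=proj(c,pts(p,A,B,12));d=q[-1]-q[0];n=np.array([-d[1],d[0]])/np.hypot(*d);s=np.arange(-ww,ww+.01,.2)
            X=q[:,None]+s[:,None]*n;g=np.abs(np.gradient(map_coordinates(G[c],[X[...,1],X[...,0]],order=1),axis=1))*5
            j=g.argmax(1);obs.append((c,A,B,n,X[np.arange(12),j],g.max(1)>4))
        def r(v):
            P=np.array([v[0],v[1],v[2] if free_z else x0[2],v[3]])
            return np.concatenate([((proj(c,pts(P,A,B,12))-t)@n)*m for c,A,B,n,t,m in obs])
        p=least_squares(r,p,x_scale=[10,10,10,3],loss='soft_l1',f_scale=.4).x
        if not free_z:p[2]=x0[2]
    e=r(p).reshape(-1,12);return p,np.round(np.c_[np.median(e,1),[m.sum() for *_,m in obs]],2)
a,b=[-125,63,12],[-125,-63,12];c_,d_=[100,-63,12],[100,63,12]
WAY=[("top",a,b),("top",b,c_),("top",d_,a),("side",a,b),("side",d_,a),("top",[-36,43,26],[46,33.6,26])][:5]
k=22;C=[[k,k,48],[k,-k,48],[-k,-k,48],[-k,k,48]]
f=[[40,20.5,12],[40,-20.5,12],[-40,-29,12],[-40,29,12]]
HOLD=[("side",C[i],C[(i+1)%4]) for i in range(4)]+[("top",C[2],C[3]),("top",f[0],f[1]),("top",f[2],f[3]),("top",f[3],f[0]),("side",f[0],f[1])]
```

Run:
```python
from h import *
np.set_printoptions(precision=2,suppress=True)
im={n:cv2.imread(f"pics/{n}0.png") for n in M}
for nm,S,x0 in(("way",WAY,[516,-420,0,-44.4]),("hold",HOLD,[544,189,0,40.3])):
    for sub in("both","top","side"):
        s=[q for q in S if sub in("both",q[0])]
        p,e=edgefit(im,s,x0,free_z=False);print(nm,sub,p,e.T[0],e.T[1])
    p,e=edgefit(im,S,x0,free_z=True);print(nm,'freez',p)
    for n in M:
        for c,A,B in S:
            if c==n:
                q=proj(n,Ro.from_euler('z',p[3],degrees=True).apply([A,B])+p[:3]);
                im[n]=im[n].copy() if True else 0
                if 'big' not in globals(): big={m:cv2.resize(im[m],None,fx=8,fy=8,interpolation=cv2.INTER_CUBIC) for m in M}
                Q=np.int32((q+.5)*8-.5);cv2.line(big[n],tuple(map(int,Q[0])),tuple(map(int,Q[1])),(0,0,255),1)
t=lambda n,x,y,w,h,k:cv2.resize(big[n][y*8:(y+h)*8,x*8:(x+w)*8],(int(w*k),int(h*k)),interpolation=cv2.INTER_AREA)
A=np.hstack([t("top",215,200,50,40,7.5),t("side",320,260,50,40,7.5)]);B=np.hstack([t("top",395,180,100,80,3.75),t("side",310,90,100,80,3.75)])
cv2.imwrite("pics/ov1.png",np.vstack([A,B]))
```

```text
way both [ 523.11 -418.61    0.    -44.47] [ 0.33  0.02  0.47 -0.5  -0.73] [12.  9. 12. 12. 12.]
way top [ 521.95 -421.63    0.    -42.36] [-0.02  0.31  0.44] [12.  6. 12.]
way side [ 516.68 -408.29    0.    -44.46] [0.06 0.09] [12. 12.]
way freez [ 517.23 -427.16  -13.47  -44.68]
hold both [543.99 188.71   0.    40.72] [ 0.11 -0.04 -0.1  -0.07  1.45 -1.47 -1.36  0.58  0.12] [12. 12. 12. 12. 12. 12. 12. 12. 12.]
hold top [538.25 189.73   0.    40.08] [ 0.04 -1.   -0.59  0.04] [12. 12. 12. 12.]
hold side [544.14 188.72   0.    39.96] [ 0.08 -0.   -0.08 -0.09 -0.11] [12. 12. 12. 12. 12.]
hold freez [544.   183.68  -6.11  38.81]
```

View pics/ov1.png

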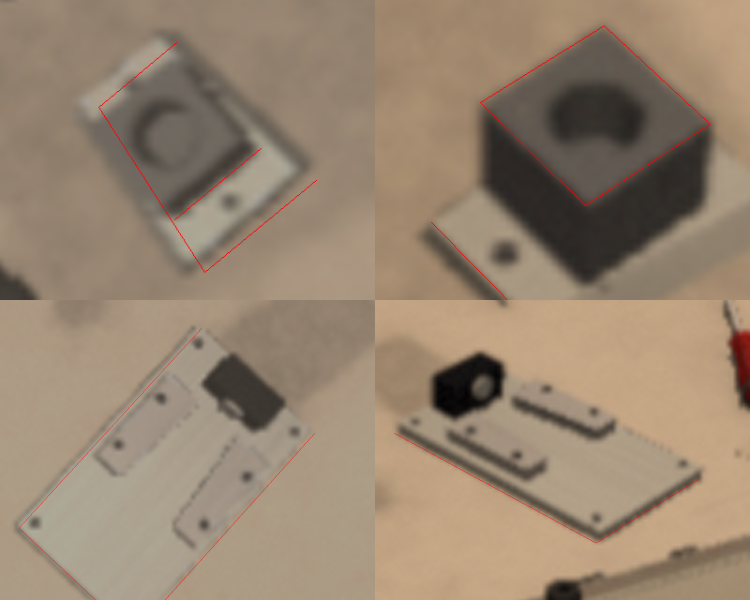

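The overlay shows that the free-height fits locked onto the plate's lower edge and sit about 1.7 px too far right on the holder in the top view. The side view's block-top fit is tight. I'll refit the way using signed edges.

```bash
sed -i 's/g=np.abs(np.gradient(\(.*\),axis=1))\*5/g=np.gradient(\1,axis=1)*5*np.sign((proj(c,p[:3]+[0,0,12])[0]-q.mean(0))@n)/' h.py; grep -c "np.sign" h.py
```

Run:
```python
from h import *
np.set_printoptions(precision=2,suppress=True)
im={n:cv2.imread(f"pics/{n}0.png") for n in M}
# rail tops: block 8 edges unknown; plate edges only
for sub in("both","top","side"):
  for fz in(False,True):
    s=[q for q in WAY if sub in("both",q[0])]
    p,e=edgefit(im,s,[516.5,-420.,0,-44.3],w=3,free_z=fz);print(sub,fz,p,e.T[0],e.T[1])
p,e=edgefit(im,WAY,[516.5,-420.,0,-44.3],w=3)
out=[]
for n,(x,y) in(("top",(395,180)),("side",(310,90))):
    B=cv2.resize(im[n][y:y+80,x:x+95],None,fx=4,fy=4,interpolation=cv2.INTER_CUBIC)
    # predicted: plate top outline, rail mouth points at plate & top, foot-home outline
    for poly in([a,b,c_,d_],[[-40,36,12],[50,26.5,12]],[[-40,-36,12],[50,-26.5,12]],[[-40,29,26],[50,19.5,26]],[[-40,-29,26],[50,-19.5,26]],[[63,-20,46],[63,20,46]]):
        q=proj(n,Ro.from_euler('z',p[3],degrees=True).apply(poly)+p[:3])
        cv2.polylines(B,[np.int32((q-[x,y]+.5)*4-.5)],len(poly)>2,(0,0,255),1)
    out.append(B)
cv2.imwrite("pics/ov2.png",np.hstack(out))
```

```text
1
both False [ 517.88 -423.78    0.    -44.52] [ 0.35  0.   -0.1  -0.46  0.3 ] [12.  2. 12. 12. 12.]
both True [ 517.87 -424.06   -0.32  -44.57] [ 0.28  0.   -0.1  -0.34  0.27] [12.  2. 12. 12. 12.]
top False [ 518.98 -424.2     0.    -44.65] [-0.09  0.    0.08] [12.  2. 12.]
top True [ 522.23 -433.77  -62.8   -44.33] [-0.01  0.   -0.  ] [12.  4. 12.]
side False [ 515.83 -423.34    0.    -44.72] [ 0.06 -0.07] [12. 12.]
side True [ -171494.29 -1566401.   -1103928.42      784.47] [-0.  0.] [12. 12.]
```

View pics/ov2.png

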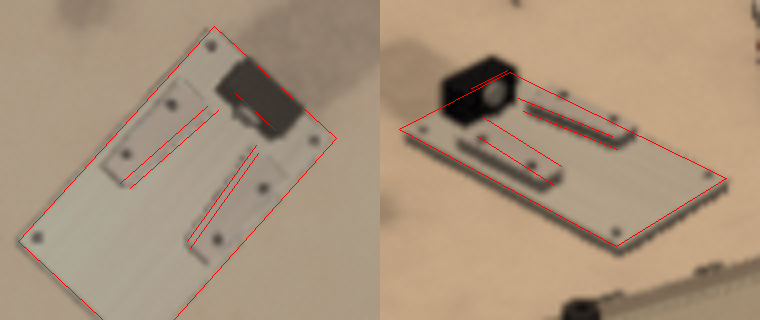

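The overlay (plate outline and rail feet in red) now sits on the plate in both views, so the way is at about (518, -424) with yaw -44.6° and z = 0. Holder: (544, 188.7), yaw 40°.

Create go.py:
```python
import sys;from h import *
# target world x y z yaw -> delta in tool axes
s=env.state();e=np.array(s['ee_pos']);R=Ro.from_euler('xyz',s['ee_rot'],degrees=True)
x,y,z,yaw=map(float,sys.argv[1:5]);T=Ro.from_euler('xyz',[180,0,yaw],degrees=True)
np.set_printoptions(precision=2,suppress=True)
print("t",s['time_s'],"tcp",e,s['ee_rot'],"| d_tool",R.inv().apply([x,y,z]-e),"d_world",[x,y,z]-e,"rot",np.degrees((R.inv()*T).as_rotvec()),"F",s['force'],"w",s['gripper_width'],"q",s['qpos'])
```

Run:
```python
from h import *
def back(n,px,z): return least_squares(lambda p:proj(n,[p[0],p[1],z])[0]-px,[500,0]).x
for px in([125,207],[162,300],[72,235],[110,325]): print("bath",back("top",px,235))
for px in([348,347],[510,283]): print("bath side",back("side",px,235))
```

```text
bath [558.21799032 453.44769752]
bath [317.42944547 348.39389641]
bath [485.90321734 600.55396685]
bath [252.45336572 487.85957985]
bath side [558.57654342 459.7452642 ]
bath side [320.21379665 356.33088006]
```

Request:
step_hand:
  rows:
    - {"sz": -50, "az": 8.4}
    - {"sz": -50, "az": 8.4}
    - {"az": 8.4}
    - {"az": 8.4}
    - {}

```text
time_s: 0.6
ee_pos: [162.0, 551.5, 313.8]
ee_rot: [-180.0, 0.0, 130.0]
force: [-0.1, 0.3, -0.4]
gripper_width: 91.2
gripper_force: 0.0
```

```bash
python3 go.py 544 188.7 120 130
```

```text
t 0.6 tcp [162.05 551.52 313.84] [-179.99    0.01  130.04] | d_tool [-523.47   59.02  193.91] d_world [ 381.95 -362.82 -193.84] rot [-0.01  0.01  0.04] F [-0.09  0.33 -0.36] w 91.2066526760895 q [72.48 15.83 78.99 -0.   85.2  32.44]
```

Request:
step_hand:
  rows:
    - {"sx": -47.6, "sy": 5.4}
    - {"sx": -47.6, "sy": 5.4}
    - {"sx": -47.6, "sy": 5.4}
    - {"sx": -47.6, "sy": 5.4}
    - {"sx": -47.6, "sy": 5.4}
    - {"sx": -47.6, "sy": 5.4}
    - {"sx": -47.6, "sy": 5.4}
    - {"sx": -47.6, "sy": 5.4}

```text
time_s: 1.4
ee_pos: [441.0, 286.2, 313.4]
ee_rot: [-179.9, -0.0, 130.2]
force: [0.4, 0.2, -0.2]
gripper_width: 91.4
gripper_force: 0.0
```

Request:
step_hand:
  rows:
    - {"sx": -47.6, "sy": 5.4, "sz": 20}
    - {"sx": -47.6, "sy": 5.4, "sz": 40}
    - {"sx": -47.6, "sy": 5.2, "sz": 40}
    - {"sz": 50}
    - {"sz": 40}
    - {}

```text
time_s: 2.0
ee_pos: [524.9, 201.2, 134.5]
ee_rot: [-179.2, -0.3, 130.1]
force: [0.5, 1.3, -0.3]
gripper_width: 91.4
gripper_force: 0.0
```

```bash
python3 go.py 544 188.7 17.5 130
```

Run:
```python
from h import *
o=[]
for n,(x,y) in(("side",(295,210)),("top",(195,180))):
    f=camrig.grab_frame(n);cv2.imwrite(f"pics/{n}1.png",f);o.append(cv2.resize(f[y:y+100,x:x+100],None,fx=4,fy=4,interpolation=cv2.INTER_CUBIC))
cv2.imwrite("pics/g1.png",np.hstack(o))
```

```text
t 2.0 tcp [524.88 201.15 134.49] [-179.24   -0.29  130.14] | d_tool [-22.43   8.14 116.79] d_world [  19.12  -12.45 -116.99] rot [-0.76 -0.29  0.14] F [ 0.47  1.32 -0.27] w 91.35334698874341 q [ 19.79  21.1   97.59   0.01  62.12 -20.35]
```

View pics/g1.png

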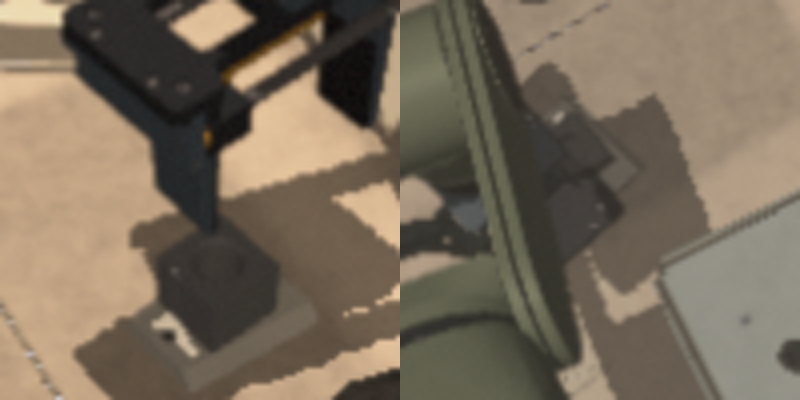

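The picture shows the open gripper above and beside the holder at about (348,282) in the side view, still short of the target, so I'll correct it and go down.

Request:
step_hand:
  rows:
    - {"sx": -11, "sy": 4, "sz": 10}
    - {"sx": -11, "sy": 4, "sz": 20}
    - {"sz": 20}
    - {}
    - {}

```text
time_s: 2.6
ee_pos: [550.6, 191.7, 92.0]
ee_rot: [179.9, 0.1, 130.1]
force: [0.8, -0.2, 0.2]
gripper_width: 91.4
gripper_force: 0.0
```

```bash
python3 go.py 544 188.7 17.5 130
```

```text
t 2.6 tcp [550.6  191.75  92.01] [179.86   0.06 130.06] | d_tool [ 1.99 -7.2  74.49] d_world [ -6.6   -3.05 -74.51] rot [0.14 0.06 0.06] F [ 0.82 -0.24  0.2 ] w 91.41031836557767 q [ 18.07  24.72  98.61   0.    56.52 -21.99]
```

Request:
step_hand:
  rows:
    - {"sx": 2, "sy": -7.2, "sz": 20}
    - {"sz": 20}
    - {"sz": 20}
    - {"sz": 14.5}
    - {}
    - {}

```text
time_s: 3.2
ee_pos: [543.9, 188.9, 17.6]
ee_rot: [179.8, 0.1, 130.0]
force: [-0.1, -0.2, 0.6]
gripper_width: 91.6
gripper_force: 0.0
```

```bash
python3 go.py 544 188.7 17.5 130
```

```text
t 3.2 tcp [543.85 188.88  17.62] [179.85   0.06 130.05] | d_tool [-0.23 -0.    0.12] d_world [ 0.15 -0.18 -0.12] rot [0.15 0.06 0.05] F [-0.1  -0.22  0.64] w 91.57218573148585 q [ 18.01  29.13 104.1    0.    46.6  -22.05]
```

Request:
step_hand:
  rows:
    - {}
    - {}
    - {}
    - {}
    - {}
    - {}
  aperture: 30
  squeeze: 20

```text
time_s: 3.8
ee_pos: [542.8, 188.5, 16.2]
ee_rot: [180.0, 0.0, 130.0]
force: [-0.2, -0.2, 0.4]
gripper_width: 46.3
gripper_force: 0.3
```

```bash
python3 go.py 544 188.7 17.5 130
```

```text
t 3.8 tcp [542.84 188.47  16.18] [179.96   0.   130.02] | d_tool [-0.57  1.04 -1.32] d_world [1.16 0.23 1.32] rot [0.04 0.   0.02] F [-0.2  -0.24  0.36] w 46.34693127868386 q [ 17.99  29.21 104.22   0.01  46.53 -22.03]
```

Request:
step_hand:
  rows:
    - {}
    - {}
    - {}
    - {}
  aperture: 30
  squeeze: 35

```text
time_s: 4.2
ee_pos: [542.8, 188.5, 16.2]
ee_rot: [180.0, 0.0, 130.0]
force: [0.6, -0.1, -0.3]
gripper_width: 44.0
gripper_force: 35.0
```

```bash
python3 go.py 544 188.7 150 130
```

```text
t 4.2 tcp [542.83 188.47  16.18] [179.97   0.01 130.02] | d_tool [  -0.59    1.11 -133.82] d_world [  1.17   0.23 133.82] rot [0.03 0.01 0.02] F [ 0.56 -0.14 -0.27] w 44.04796597880564 q [ 18.    29.21 104.22   0.01  46.54 -22.03]
```

Request:
step_hand:
  rows:
    - {"sz": -10}
    - {"sz": -30}
    - {"sz": -45}
    - {"sz": -45}
    - {"sz": -40}
    - {}
    - {}

```text
time_s: 4.9
ee_pos: [542.3, 188.2, 186.8]
ee_rot: [180.0, 0.0, 130.0]
force: [-1.1, 0.2, -3.4]
gripper_width: 43.7
gripper_force: 35.0
```

```bash
python3 go.py 457 -363.4 190 45.4
```

```text
t 4.9 tcp [542.27 188.21 186.85] [179.95   0.02 130.02] | d_tool [-367.57 -420.04   -3.37] d_world [ -85.27 -551.61    3.15] rot [ 0.05 -0.02 84.62] F [-1.08  0.19 -3.41] w 43.712348093473864 q [ 17.99  19.23  92.31  -0.    68.41 -22.03]
```

Request:
step_hand:
  rows:
    - {"az": 8.4}
    - {"az": 8.4}
    - {"az": 8.4}
    - {"az": 8.4}
    - {"az": 8.4}
    - {"az": 8.4}
    - {"az": 8.4}
    - {"az": 8.4}
  quiet: true

```text
ok
```

Request:
step_hand:
  rows:
    - {"az": 8.4}
    - {"az": 8.4}
    - {"az": 0.6}
    - {}
    - {}

```text
time_s: 6.2
ee_pos: [542.0, 188.2, 185.2]
ee_rot: [-179.9, 0.1, 45.5]
force: [0.3, -0.4, -1.3]
gripper_width: 43.9
gripper_force: 35.0
```

```bash
python3 go.py 457 -363.4 187 45.4
```

```text
t 6.2 tcp [542.05 188.18 185.16] [-179.94    0.1    45.54] | d_tool [-453.26  325.62   -1.39] d_world [ -85.05 -551.58    1.84] rot [-0.06  0.1   0.14] F [ 0.27 -0.4  -1.28] w 43.91094915183406 q [17.99 19.37 92.36  0.01 68.39 62.45]
```

14 rows of (-32.4, 23.26).

Request:
step_hand:
  rows:
    - {"sx": -20, "sy": 14}
    - {"sx": -35, "sy": 25}
    - {"sx": -35, "sy": 25}
    - {"sx": -35, "sy": 25}
    - {"sx": -35, "sy": 25}
    - {"sx": -35, "sy": 25}
    - {"sx": -35, "sy": 25}
    - {"sx": -35, "sy": 25}
  quiet: true

```text
ok
```

Request:
step_hand:
  rows:
    - {"sx": -35, "sy": 25}
    - {"sx": -35, "sy": 25}
    - {"sx": -35, "sy": 25}
    - {"sx": -35, "sy": 25}
    - {"sx": -30, "sy": 22}
    - {}
    - {}
    - {}

```text
time_s: 7.8
ee_pos: [458.7, -338.8, 185.8]
ee_rot: [-179.9, -0.0, 45.5]
force: [-0.0, -0.0, -2.0]
gripper_width: 44.0
gripper_force: 35.0
```

```bash
python3 go.py 457 -363.4 100 45.4
```

```text
t 7.8 tcp [ 458.73 -338.81  185.81] [-179.94   -0.02   45.49] | d_tool [-18.79  16.1   85.78] d_world [ -1.73 -24.59 -85.81] rot [-0.06 -0.02  0.09] F [-0.02 -0.02 -1.96] w 43.95974899725662 q [-37.62  19.01  92.81   0.03  68.25   6.88]
```

Request:
step_hand:
  rows:
    - {"sx": -9.4, "sy": 8, "sz": 25}
    - {"sx": -9.4, "sy": 8, "sz": 40}
    - {"sz": 45}
    - {"sz": 25}
    - {"sz": 10}
    - {}
    - {}
    - {}

```text
time_s: 8.6
ee_pos: [458.4, -365.0, 43.0]
ee_rot: [179.8, -0.0, 45.5]
force: [-0.2, -1.1, -1.6]
gripper_width: 43.6
gripper_force: 35.0
```

```bash
python3 go.py 457 -363.4 28.5 45.4
```

Run:
```python
from h import *
o=[]
for n,(x,y) in(("side",(310,60)),("top",(385,180))):
    f=camrig.grab_frame(n);cv2.imwrite(f"pics/{n}2.png",f);o.append(cv2.resize(f[y:y+100,x:x+100],None,fx=4,fy=4,interpolation=cv2.INTER_CUBIC))
cv2.imwrite("pics/g2.png",np.hstack(o))
```

```text
t 8.6 tcp [ 458.36 -365.03   43.01] [179.78  -0.03  45.46] | d_tool [ 0.2  -2.17 14.51] d_world [ -1.36   1.63 -14.51] rot [ 0.22 -0.03  0.06] F [-0.19 -1.07 -1.61] w 43.56444747384946 q [-39.66  28.03 101.34   0.01  50.41   4.87]
```

View pics/g2.png

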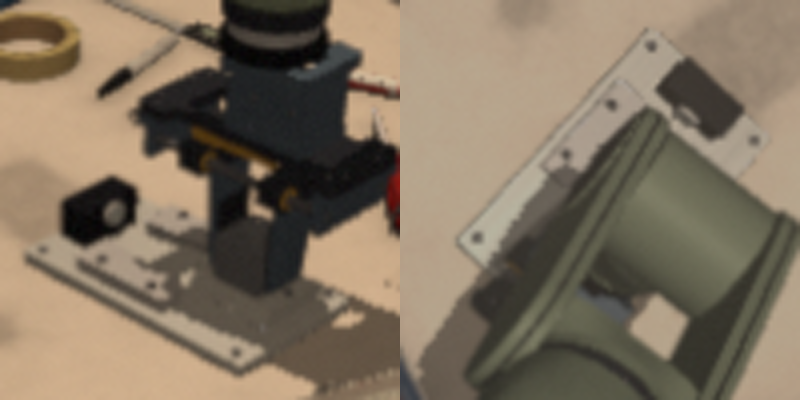

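The holder is in the gripper over the bare rear of the plate (side view block at about (374,130)), in line with the rails. I'll set it down and watch the force.

Request:
step_hand:
  rows:
    - {"sx": 0.2, "sy": -2, "sz": 6}
    - {"sz": 5}
    - {"sz": 2.5}
    - {}
    - {}

```text
time_s: 9.2
ee_pos: [455.6, -362.7, 28.1]
ee_rot: [-180.0, -0.0, 45.4]
force: [-0.7, 1.2, 6.1]
gripper_width: 44.0
gripper_force: 35.0
```

Request:
step_hand:
  rows:
    - {"sz": 0.5}
    - {"sz": 0.5}
    - {}
    - {}

```text
time_s: 9.6
ee_pos: [455.6, -362.7, 28.1]
ee_rot: [-180.0, -0.0, 45.4]
force: [-1.9, 2.1, 11.3]
gripper_width: 43.8
gripper_force: 35.0
```

```bash
python3 go.py 457 -363.4 28.2 45.4
```

```text
t 9.6 tcp [ 455.57 -362.72   28.14] [-179.99   -0.     45.42] | d_tool [ 0.52  1.5  -0.06] d_world [ 1.43 -0.68  0.06] rot [-0.01 -0.    0.02] F [-1.87  2.14 11.31] w 43.7553165988466 q [-39.66  28.9  102.48   0.01  48.62   4.91]
```

Request:
step_hand:
  rows:
    - {"sy": 3, "sz": -0.8}
    - {"sy": 8}
    - {"sy": 8}
    - {"sy": 8}
    - {"sy": 8}
    - {"sy": 5}
    - {}

```text
time_s: 10.3
ee_pos: [485.2, -391.8, 28.2]
ee_rot: [179.9, -0.0, 45.4]
force: [-0.2, -0.9, 5.5]
gripper_width: 44.0
gripper_force: 35.0
```

```bash
python3 go.py 517.9 -423.8 28.2 45.4
```

```text
t 10.3 tcp [ 485.18 -391.83   28.2 ] [179.9   -0.01  45.42] | d_tool [ 0.2  45.75  0.08] d_world [ 32.72 -31.97  -0.  ] rot [ 0.1  -0.01  0.02] F [-0.22 -0.87  5.48] w 44.020715457567526 q [-39.98  31.84  96.64   0.01  51.42   4.6 ]
```

Request:
step_hand:
  rows:
    - {"sy": 5}
    - {"sy": 5}
    - {"sy": 5}
    - {"sy": 5}
    - {}

```text
time_s: 10.8
ee_pos: [499.3, -405.8, 28.2]
ee_rot: [179.9, -0.0, 45.4]
force: [-0.7, 0.4, 5.6]
gripper_width: 43.7
gripper_force: 35.0
```

```bash
python3 go.py 517.9 -423.8 28.2 45.4
```

```text
t 10.8 tcp [ 499.31 -405.76   28.18] [179.91  -0.01  45.42] | d_tool [ 0.2  25.9   0.02] d_world [ 18.59 -18.04   0.02] rot [ 0.09 -0.01  0.02] F [-0.73  0.35  5.58] w 43.6730307865505 q [-40.13  33.3   93.7    0.01  52.91   4.45]
```

Request:
step_hand:
  rows:
    - {"sy": 4}
    - {"sy": 4}
    - {"sy": 4}
    - {}

```text
time_s: 11.2
ee_pos: [507.6, -413.8, 28.2]
ee_rot: [180.0, -0.0, 45.4]
force: [-0.6, 1.9, 6.0]
gripper_width: 43.8
gripper_force: 35.0
```

Request:
step_hand:
  rows:
    - {"sy": 3}
    - {"sy": 3}
    - {}

```text
time_s: 11.5
ee_pos: [511.9, -417.3, 28.1]
ee_rot: [-180.0, -0.1, 45.4]
force: [-0.8, 2.4, 6.4]
gripper_width: 43.7
gripper_force: 35.0
```

```bash
python3 go.py 517.9 -423.8 28.2 45.4
```

```text
t 11.5 tcp [ 511.91 -417.32   28.15] [-180.     -0.06   45.41] | d_tool [-0.41  8.81 -0.05] d_world [ 5.99 -6.48  0.05] rot [-0.   -0.06  0.01] F [-0.8   2.4   6.38] w 43.7392895669641 q [-40.22  34.62  91.04   0.08  54.35   4.33]
```

Request:
step_hand:
  rows:
    - {"sy": 2}
    - {"sy": 2}
    - {"sy": 2}
    - {}

```text
time_s: 11.9
ee_pos: [516.2, -420.7, 28.2]
ee_rot: [-179.9, -0.1, 45.4]
force: [-1.0, 4.7, 6.9]
gripper_width: 43.6
gripper_force: 35.0
```

```bash
python3 go.py 517.9 -423.8 28.2 45.4
```

```text
t 11.9 tcp [ 516.17 -420.7    28.18] [-179.94   -0.11   45.4 ] | d_tool [-1.    3.41 -0.03] d_world [ 1.73 -3.1   0.02] rot [-0.06 -0.11 -0.  ] F [-1.    4.74  6.86] w 43.59048766808578 q [-40.23  35.05  90.15   0.14  54.86   4.29]
```

Request:
step_hand:
  rows:
    - {"sy": 1}
    - {"sy": 1}
    - {}

```text
time_s: 12.2
ee_pos: [516.5, -421.0, 28.2]
ee_rot: [-179.8, -0.1, 45.4]
force: [-3.7, 8.6, 9.8]
gripper_width: 43.8
gripper_force: 35.0
```

```bash
python3 go.py 517.9 -423.8 28.2 45.4
```

```text
t 12.2 tcp [ 516.47 -420.99   28.2 ] [-179.76   -0.1    45.41] | d_tool [-1.    2.99 -0.01] d_world [ 1.43 -2.81 -0.  ] rot [-0.24 -0.1   0.01] F [-3.7   8.64  9.76] w 43.76582206992196 q [-40.23  35.16  89.92   0.15  55.15   4.27]
```

Request:
step_hand:
  rows:
    - {"sy": 1}
    - {"sy": 1}
    - {"sy": 1}
    - {}

```text
time_s: 12.6
ee_pos: [516.4, -420.9, 28.1]
ee_rot: [-179.4, -0.1, 45.4]
force: [-8.9, 13.3, 14.2]
gripper_width: 43.9
gripper_force: 35.1
```

```bash
python3 go.py 517.9 -423.8 28.2 45.4
```

```text
t 12.6 tcp [ 516.41 -420.93   28.08] [-179.39   -0.09   45.4 ] | d_tool [-1.    3.07 -0.16] d_world [ 1.49 -2.87  0.12] rot [-0.61 -0.09  0.  ] F [-8.86 13.32 14.16] w 43.884665338724254 q [-40.24  35.32  89.61   0.17  55.67   4.26]
```

Request:
step_hand:
  rows:
    - {"sy": 1}
    - {"sy": 1}
    - {}
    - {}

```text
time_s: 13.0
ee_pos: [516.4, -420.9, 28.0]
ee_rot: [-179.1, -0.1, 45.4]
force: [-11.6, 15.9, 16.3]
gripper_width: 44.1
gripper_force: 35.1
```

```bash
python3 go.py 517.9 -423.8 28.2 45.4
```

```text
t 13.0 tcp [ 516.4  -420.87   27.97] [-179.14   -0.09   45.4 ] | d_tool [-1.03  3.12 -0.28] d_world [ 1.5  -2.93  0.23] rot [-0.86 -0.09  0.  ] F [-11.61  15.88  16.34] w 44.09236867957049 q [-40.25  35.44  89.39   0.18  56.02   4.25]
```

Request:
step_hand:
  rows:
    - {"sy": -3, "sz": -0.5}
    - {"sy": -3, "sz": -0.5}
    - {}
    - {}

```text
time_s: 13.4
ee_pos: [516.5, -421.0, 28.1]
ee_rot: [-179.9, -0.1, 45.4]
force: [1.6, 6.0, 2.6]
gripper_width: 43.7
gripper_force: 34.9
```

Request:
step_hand:
  rows:
    - {}
    - {}
    - {}
    - {}
  aperture: 66

```text
time_s: 13.8
ee_pos: [516.2, -423.0, 28.2]
ee_rot: [180.0, 0.0, 45.4]
force: [-0.2, -0.8, 0.1]
gripper_width: 65.9
gripper_force: 0.0
```

```bash
python3 go.py 517.9 -423.8 28.2 45.4
```

```text
t 13.8 tcp [ 516.25 -423.02   28.22] [179.98   0.01  45.41] | d_tool [0.6  1.73 0.02] d_world [ 1.65 -0.78 -0.02] rot [0.02 0.01 0.01] F [-0.21 -0.84  0.08] w 65.88319787624846 q [-40.31  35.13  89.97  -0.02  54.88   4.29]
```

Request:
step_hand:
  rows:
    - {"sz": -20}
    - {"sz": -45}
    - {"sz": -45}
    - {"sz": -45}
    - {}

```text
time_s: 14.3
ee_pos: [519.2, -425.3, 191.4]
ee_rot: [179.1, -0.1, 45.4]
force: [0.0, -1.1, 0.6]
gripper_width: 65.9
gripper_force: 0.0
```

Request:
step_hand:
  rows:
    - {"az": -8.4}
    - {"az": -8.4}
    - {"az": -8.4}
    - {"az": -8.4}
    - {"az": -8.4}
    - {"az": -2.6}
    - {}

```text
time_s: 15.0
ee_pos: [516.0, -422.6, 182.5]
ee_rot: [-180.0, -0.0, 90.0]
force: [0.0, -0.1, -0.3]
gripper_width: 66.2
gripper_force: 0.0
```

Run:
```python
from h import *
np.set_printoptions(precision=2,suppress=True)
C={}
for n,(x,y) in(("top",(322,186)),("side",(310,189))):
    g=cv2.cvtColor(cv2.imread(f"pics/{n}0.png"),cv2.COLOR_BGR2GRAY).astype(float)[y-8:y+9,x-8:x+9]
    print(n);print(g[2:15,3:14].astype(int))
    w=np.clip(110-g,0,70);w[g>100]=0;ys,xs=np.mgrid[y-8:y+9,x-8:x+9];C[n]=np.array([(w*xs).sum(),(w*ys).sum()])/w.sum();print(C[n])
```

```bash
python3 go.py 632 -64 170 90
```

```text
top
[[173 172 172 172 173 172 172 172 172 171 172]
 [171 172 172 166 167 166 169 171 172 173 172]
 [172 171 164 124 116 104 134 162 171 172 173]
 [171 165 123  81  71  68  80 115 160 170 172]
 [169 141  89  65  63  63  64  77 126 164 172]
 [167 120  74  65  63  64  65  67  94 159 172]
 [166 106  69  65  64  64  63  65  89 160 171]
 [166 107  67  62  62  63  62  62  94 161 171]
 [168 133  88  67  63  62  64  72 108 162 172]
 [171 161 123  96  86  83  87  95 134 166 172]
 [172 169 146 119 105 101  99 126 161 172 172]
 [172 173 169 167 167 166 165 168 171 172 172]
 [173 171 172 172 172 172 173 173 172 172 173]]
[321.73 185.98]
side
[[184 174 131  99  95  96  97  97  96  95 100]
 [183 173 131  99  93  94  95  96  98  98 112]
 [184 177 142  97  78  79  83  91  96 106 139]
 [182 157 117  74  53  51  56  71  99 138 167]
 [165 117  65  39  36  33  36  47  97 157 180]
 [146  85  42  32  34  33  29  37  76 155 181]
 [137  72  33  30  30  30  27  27  59 152 180]
 [137  72  28  24  26  23  22  15  56 149 179]
 [148  83  29  15  17  17  12  15  62 146 178]
 [157 101  47  28  23  22  30  50  88 142 174]
 [164 118  77  74  72  69  78  93 103 133 170]
 [163 120  96 111 118 118 119 122 115 119 164]
 [156 116 102 113 126 130 129 127 120 111 151]]
[309.75 188.98]
t 15.0 tcp [ 515.98 -422.57  182.53] [-179.95   -0.03   90.  ] | d_tool [358.57 116.03  12.62] d_world [116.02 358.57 -12.53] rot [-0.05 -0.03 -0.  ] F [ 0.05 -0.11 -0.26] w 66.18250665985964 q [-40.3   27.76  79.2   -0.01  73.09 -40.3 ]
```

Request:
step_hand:
  rows:
    - {"sx": 20, "sy": 6}
    - {"sx": 45, "sy": 15}
    - {"sx": 45, "sy": 15}
    - {"sx": 45, "sy": 15}
    - {"sx": 45, "sy": 15}
    - {"sx": 45, "sy": 15}
    - {"sx": 45, "sy": 15}
    - {"sx": 45, "sy": 15}
  quiet: true

```text
ok
```

Request:
step_hand:
  rows:
    - {"sx": 24, "sy": 5}
    - {}
    - {}
    - {}

```text
time_s: 16.2
ee_pos: [631.7, -64.0, 183.3]
ee_rot: [-180.0, 0.0, 90.0]
force: [0.4, -0.4, -0.0]
gripper_width: 66.2
gripper_force: 0.0
```

```bash
python3 go.py 632 -64 100 90
```

Run:
```python
from h import *
np.set_printoptions(precision=2,suppress=True)
back=lambda n,px,z:least_squares(lambda p:proj(n,[p[0],p[1],z])[0]-px,[630,-60]).x
print("vial",back("top",[321.6,185.8],62),back("side",[309.6,188.5],62),tri([321.6,185.8],[309.6,188.5]))
o=[]
for n,(x,y) in(("side",(310,90)),("top",(395,180))):
    f=camrig.grab_frame(n);cv2.imwrite(f"pics/{n}3.png",f)
    B=cv2.resize(f[y:y+80,x:x+80],None,fx=5,fy=5,interpolation=cv2.INTER_CUBIC);o.append(B)
cv2.imwrite("pics/g3.png",np.hstack(o))
```

```text
t 16.2 tcp [631.72 -64.01 183.3 ] [-179.98    0.02   89.97] | d_tool [ 0.04  0.31 83.3 ] d_world [  0.28   0.01 -83.3 ] rot [-0.02  0.02 -0.03] F [ 0.38 -0.44 -0.01] w 66.24877360072078 q [-6.81 24.82 84.02 -0.02 71.18 -6.78]
vial [633.3  -62.31] [632.35 -63.6 ] (array([632.59, -62.28,  63.18]), array([-0.01,  0.17, -0.14, -0.03]))
```

View pics/g3.png

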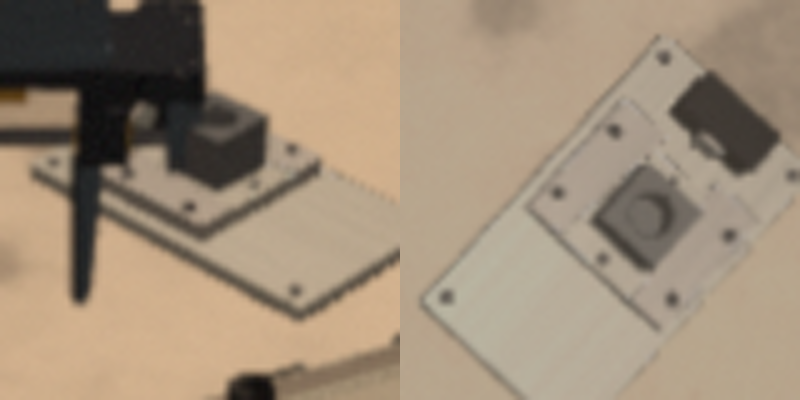

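The holder's wide end is flush with the rail mouths: in the top view the rear edge runs in one line from (500,222) to (527,246), full-image pixels. Now the vial, at about (632.6, -62.5) with its top at about 63.

Request:
step_hand:
  rows:
    - {"sx": 1.5, "sy": 1, "sz": 40}
    - {"sz": 40}
    - {"sz": 30}
    - {"sz": 15}
    - {"sz": 10}
    - {}
    - {}
    - {}
  aperture: 50

```text
time_s: 17.1
ee_pos: [634.1, -62.3, 49.8]
ee_rot: [179.8, 0.0, 90.0]
force: [-0.2, 0.2, 0.2]
gripper_width: 50.0
gripper_force: 0.0
```

```bash
python3 go.py 632.6 -62.5 43.5 90
```

```text
t 17.1 tcp [634.1  -62.27  49.77] [179.84   0.01  90.  ] | d_tool [-0.23 -1.52  6.27] d_world [-1.5  -0.23 -6.27] rot [0.16 0.01 0.  ] F [-0.15  0.25  0.21] w 49.97042152837038 q [-6.65 31.46 93.51  0.01 54.87 -6.65]
```

Request:
step_hand:
  rows:
    - {"sx": -0.2, "sy": -1, "sz": 4}
    - {"sz": 1.5}
    - {}
    - {}

```text
time_s: 17.5
ee_pos: [632.2, -62.1, 42.9]
ee_rot: [180.0, -0.0, 90.0]
force: [0.9, -0.0, 0.7]
gripper_width: 49.5
gripper_force: 0.0
```

Request:
step_hand:
  rows:
    - {}
    - {}
    - {}
    - {}
    - {}
    - {}
    - {}
  aperture: 10
  squeeze: 8

```text
time_s: 18.2
ee_pos: [632.2, -62.1, 42.9]
ee_rot: [180.0, -0.0, 90.0]
force: [-0.9, -0.4, 0.5]
gripper_width: 21.0
gripper_force: 8.0
```

```bash
python3 go.py 632.6 -62.5 43.5 90
```

```text
t 18.2 tcp [632.18 -62.14  42.89] [179.99  -0.01  90.03] | d_tool [-0.36  0.42 -0.61] d_world [ 0.42 -0.36  0.61] rot [ 0.01 -0.01  0.03] F [-0.88 -0.39  0.48] w 21.006100653830945 q [-6.65 31.8  94.05  0.01 54.14 -6.68]
```

Request:
step_hand:
  rows:
    - {"sz": -5}
    - {"sz": -10}
    - {"sz": -20}
    - {"sz": -40}
    - {"sz": -40}
    - {"sz": -15}
    - {}
    - {}
  squeeze: 12

```text
time_s: 19.0
ee_pos: [631.7, -62.1, 172.8]
ee_rot: [-180.0, -0.0, 90.0]
force: [0.1, 0.4, -0.3]
gripper_width: 21.3
gripper_force: 12.0
```

Run:
```python
from h import *
o=[]
for n,(x,y) in(("side",(265,130)),("top",(290,150))):
    f=camrig.grab_frame(n);cv2.imwrite(f"pics/{n}4.png",f)
    o.append(cv2.resize(f[y:y+80,x:x+80],None,fx=5,fy=5,interpolation=cv2.INTER_CUBIC))
cv2.imwrite("pics/g4.png",np.hstack(o))
```

```bash
python3 go.py 516.4 -421 170 90
```

```text
t 19.1 tcp [631.09 -62.03 171.25] [-179.82   -0.03   90.03] | d_tool [-358.92 -114.85    1.45] d_world [-114.69 -358.97   -1.25] rot [-0.18 -0.03  0.03] F [ 0.73 -0.13  0.22] w 20.61470087199332 q [-6.66 25.29 85.03  0.01 69.86 -6.68]
```

View pics/g4.png

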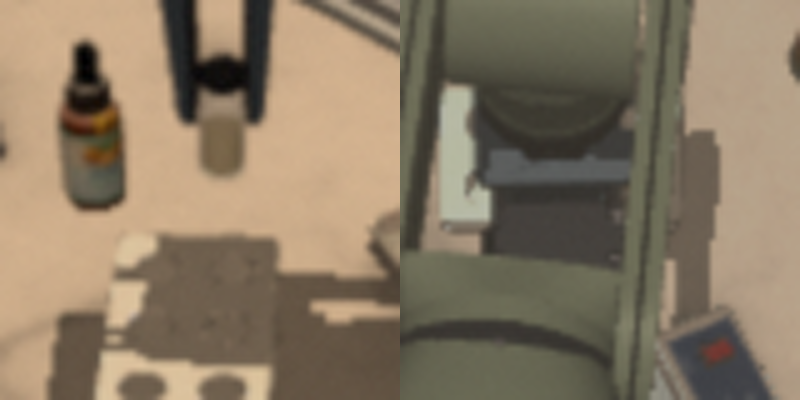

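The vial hangs upright between the fingers at about (309,159) in the side view, clear of the rack, and the bottle is untouched. Next I'll fix the wedged holder's position from the saved unobstructed top view while moving over.

Request:
step_hand:
  rows:
    - {"sx": -20, "sy": -6}
    - {"sx": -45, "sy": -14.5}
    - {"sx": -45, "sy": -14.5}
    - {"sx": -45, "sy": -14.5}
    - {"sx": -45, "sy": -14.5}
    - {"sx": -45, "sy": -14.5}
    - {"sx": -45, "sy": -14.5}
    - {"sx": -45, "sy": -14.5}
  quiet: true

```text
ok
```

Request:
step_hand:
  rows:
    - {"sx": -24, "sy": -7}
    - {}
    - {}
    - {}

```text
time_s: 20.3
ee_pos: [518.0, -419.8, 171.9]
ee_rot: [-179.9, -0.1, 90.1]
force: [-0.2, 0.6, -0.2]
gripper_width: 21.0
gripper_force: 12.0
```

Run:
```python
from h import *
np.set_printoptions(precision=2,suppress=True)
im={"top":255-cv2.imread("pics/top3.png"),"side":255-cv2.imread("pics/side3.png")}
S=[("top",C[i],C[(i+1)%4]) for i in range(4)]
print("block top3",*edgefit(im,S,[516.5,-421,12,-44.6],w=3))
im0={"top":255-cv2.imread("pics/top0.png")}
print("block top0",*edgefit(im0,S,[543.,188.5,0,40],w=3))
imw={"top":cv2.imread("pics/top3.png")}
print("way top3",*edgefit(imw,[q for q in WAY if q[0]=="top"],[518,-423.8,0,-44.6],w=2))
```

```bash
python3 go.py 516.4 -421 100 90
```

```text
block top3 [ 515.56 -415.5    12.    -43.25] [[ 1.53 12.  ]
 [ 0.74 12.  ]
 [ 0.47 12.  ]
 [ 0.66 12.  ]]
block top0 [547.55 181.95   0.    26.87] [[ 1.54 12.  ]
 [-0.31 12.  ]
 [ 1.02 12.  ]
 [ 0.   10.  ]]
way top3 [ 518.95 -424.27    0.    -44.71] [[-0.01 12.  ]
 [ 0.    2.  ]
 [ 0.08 12.  ]]
t 20.3 tcp [ 517.96 -419.79  171.94] [-179.93   -0.1    90.08] | d_tool [-1.33 -1.47 71.94] d_world [ -1.56  -1.21 -71.94] rot [-0.07 -0.1   0.08] F [-0.16  0.58 -0.17] w 21.044546442332646 q [-40.03  28.15  80.1    0.04  71.87 -40.13]
```

Request:
step_hand:
  rows:
    - {"sx": -1.2, "sy": -2, "sz": 20}
    - {"sz": 25}
    - {"sz": 15}
    - {"sz": 5}
    - {}
    - {}
    - {}

```text
time_s: 21.0
ee_pos: [516.5, -422.6, 109.1]
ee_rot: [179.9, 0.1, 90.1]
force: [-0.0, -0.8, -0.8]
gripper_width: 20.9
gripper_force: 12.0
```

```bash
python3 go.py 515.9 -421.1 100 90
```

```text
t 21.0 tcp [ 516.54 -422.55  109.08] [179.9    0.08  90.05] | d_tool [ 1.46 -0.65  9.08] d_world [-0.64  1.45 -9.08] rot [0.1  0.08 0.05] F [-0.01 -0.77 -0.81] w 20.916474640324672 q [-40.28  30.7   85.13   0.01  64.04 -40.33]
```

Request:
step_hand:
  rows:
    - {"sx": 1.4, "sy": -0.6, "sz": 5}
    - {"sz": 4}
    - {}
    - {}

```text
time_s: 21.4
ee_pos: [515.1, -421.0, 98.6]
ee_rot: [-180.0, -0.0, 90.0]
force: [0.3, 0.2, -0.2]
gripper_width: 21.0
gripper_force: 12.0
```

```bash
python3 go.py 515.9 -421.1 100 90
```

```text
t 21.4 tcp [ 515.07 -420.96   98.63] [-179.98   -0.02   90.02] | d_tool [-0.14  0.83 -1.37] d_world [ 0.83 -0.14  1.37] rot [-0.02 -0.02  0.02] F [ 0.29  0.21 -0.22] w 21.01236346958249 q [-40.25  31.1   86.05   0.    62.87 -40.28]
```

Request:
step_hand:
  rows:
    - {"sz": 3}
    - {"sz": 2}
    - {}
    - {}

```text
time_s: 21.8
ee_pos: [515.2, -421.0, 93.7]
ee_rot: [-180.0, -0.0, 90.0]
force: [0.3, 0.0, 0.2]
gripper_width: 20.9
gripper_force: 12.0
```

```bash
python3 go.py 515.9 -421.1 71 90
```

```text
t 21.8 tcp [ 515.16 -421.01   93.73] [-179.99   -0.01   90.02] | d_tool [-0.09  0.74 22.73] d_world [  0.74  -0.09 -22.73] rot [-0.01 -0.01  0.02] F [0.3  0.02 0.23] w 20.942278589767536 q [-40.25  31.35  86.38   0.    62.29 -40.27]
```

Request:
step_hand:
  rows:
    - {"sy": 0.6, "sz": 3}
    - {"sz": 5}
    - {"sz": 5}
    - {}
    - {}

```text
time_s: 22.3
ee_pos: [515.7, -420.9, 80.5]
ee_rot: [-180.0, -0.0, 90.0]
force: [-0.1, 0.1, -0.6]
gripper_width: 21.0
gripper_force: 12.0
```

Request:
step_hand:
  rows:
    - {"sz": 3}
    - {"sz": 3}
    - {"sz": 2}
    - {}
    - {}

```text
time_s: 22.8
ee_pos: [515.8, -421.0, 72.8]
ee_rot: [-180.0, -0.0, 90.0]
force: [0.1, -1.5, -0.6]
gripper_width: 21.1
gripper_force: 12.0
```

```bash
python3 go.py 515.9 -421.1 71 90
```

```text
t 22.8 tcp [ 515.8  -421.02   72.78] [-180.     -0.01   90.03] | d_tool [-0.08  0.1   1.78] d_world [ 0.1  -0.08 -1.78] rot [-0.   -0.01  0.03] F [ 0.06 -1.5  -0.63] w 21.138534643709114 q [-40.21  32.47  87.66   0.    59.87 -40.24]
```

Request:
step_hand:
  rows:
    - {"sz": 1}
    - {"sz": 0.6}
    - {"sz": 0.4}
    - {}
    - {}

```text
time_s: 23.3
ee_pos: [515.8, -421.0, 70.9]
ee_rot: [180.0, -0.0, 90.0]
force: [-0.3, 0.1, 0.9]
gripper_width: 20.9
gripper_force: 12.0
```

Request:
step_hand:
  rows:
    - {"sz": 0.4}
    - {"sz": 0.4}
    - {}
    - {}

```text
time_s: 23.7
ee_pos: [516.0, -421.2, 70.7]
ee_rot: [180.0, 0.0, 90.0]
force: [0.3, 1.6, 5.3]
gripper_width: 20.9
gripper_force: 12.0
```

```bash
python3 go.py 515.9 -421.1 71 90
```

```text
t 23.7 tcp [ 516.02 -421.22   70.67] [179.96   0.03  90.03] | d_tool [ 0.12 -0.12 -0.33] d_world [-0.12  0.12  0.33] rot [0.04 0.03 0.03] F [0.28 1.6  5.25] w 20.861046056561303 q [-40.21  32.58  87.8    0.    59.57 -40.24]
```

Floor contact came at the expected height (TCP 70.7, 5 N). Releasing and backing off.

Request:
step_hand:
  rows:
    - {"sz": -0.4}
    - {}
    - {}
    - {}
    - {}
    - {}
  aperture: 48

```text
time_s: 24.3
ee_pos: [515.8, -421.0, 70.3]
ee_rot: [-180.0, -0.0, 90.0]
force: [-0.2, -0.0, -0.1]
gripper_width: 47.9
gripper_force: 0.0
```

Request:
step_hand:
  rows:
    - {"sz": -5}
    - {"sz": -15}
    - {"sz": -30}
    - {"sz": -40}
    - {"sz": -40}
    - {}
    - {}

```text
time_s: 25.0
ee_pos: [516.1, -421.3, 202.0]
ee_rot: [179.9, 0.1, 90.0]
force: [-0.3, -0.7, -0.6]
gripper_width: 47.8
gripper_force: 0.0
```

Request:
step_hand:
  rows:
    - {"sx": 45, "sy": 15}
    - {"sx": 45, "sy": 15}
    - {"sx": 45, "sy": 15}
    - {"sx": 45, "sy": 15}
    - {"sx": 45, "sy": 15}
    - {"sx": 45, "sy": 15}
    - {}
    - {}

```text
time_s: 25.8
ee_pos: [605.1, -149.9, 198.9]
ee_rot: [-179.8, -0.0, 90.2]
force: [0.3, 0.3, 0.3]
gripper_width: 48.0
gripper_force: 0.0
```

Run:
```python
from h import *
np.set_printoptions(precision=1,suppress=True)
for n in M: cv2.imwrite(f"pics/{n}5.png",camrig.grab_frame(n))
P={"vial top if seated z92":[515.9,-421.4,92]}
for n in M:
    q=proj(n,P["vial top if seated z92"])[0];x,y=np.int32(np.round(q))
    g=cv2.cvtColor(cv2.imread(f"pics/{n}5.png"),cv2.COLOR_BGR2GRAY)[y-9:y+14,x-9:x+10]
    print(n,q);print(g)
```

```text
side [353.1 103.9]
[[159 174 176 175 175 174 175 177 178 172 123  68  46  55 110 162 176 176
  175]
 [166 174 177 177 175 176 177 177 178 173 129  74  53  64 126 166 176 177
  176]
 [175 177 177 178 177 178 177 179 178 175 147 120 112 115 145 170 178 178
  178]
 [176 177 178 178 178 178 178 179 178 178 176 174 172 172 174 176 177 177
  177]
 [178 178 178 178 177 177 179 178 177 179 179 178 177 178 178 176 179 178
  177]
 [177 178 178 177 179 177 177 177 176 176 177 178 178 178 177 177 177 177
  177]
 [178 180 179 177 178 176 176 173 166 165 165 171 176 179 179 179 177 177
  177]
 [177 179 179 178 177 175 161 146 127 117 122 143 169 177 180 179 179 177
  179]
 [179 179 178 177 177 173
[... 2372 characters left out ...]
  89  98 104 108 116 136 153 158 156 156 156
  156]
 [ 65  78  96 105 106 105 105 105 106 107 113 136 153 157 157 156 156 156
  158]
 [ 69  64  78  97 106 107 107 108 108 110 127 154 158 157 156 156 156 158
  160]
 [ 95  71  64  79  98 106 107 107 110 126 149 158 158 157 157 157 158 160
  160]
 [133 102  72  64  79  98 106 110 126 149 159 158 157 156 157 159 160 159
  158]
 [160 143 106  73  66  78  98 120 148 158 158 159 158 158 159 159 160 159
  157]
 [166 162 143 106  87  86  97 141 158 159 158 158 157 157 160 161 160 158
  157]
 [166 165 161 145 133 130 131 158 160 158 159 158 160 161 161 161 158 158
  161]
 [166 166 165 165 163 161 159 160 159 159 158 159 160 160 161 159 159 161
  165]]
```

The side view has the cap top at about (353,104), which matches the pixel predicted for a seated vial (353.1,103.9). The top view agrees too. Handing in.

```bash
python3 -c "
from workcell import env, camrig
print(env.job_done())"
```

```text
the job is handed in; nothing more can be done
None
```

I handed the job in at about 26 s of the 72 s allowed; the program gave no verdict. The holder is wedged with its wide end flush with the rails (pushed to about 20 N), the vial stands on the well floor and is released, the arm is clear, and I kept well clear of the dropper bottle and beaker but did not check them again at the end.

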